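# Close a mailer carton and press down its seal strip

### The arm

A 6-joint arm with a two-finger parallel gripper is mounted at the origin on the work surface; the furniture and walls round the work are solid. World frame = base frame: x ahead of the robot, y to its left, z up, the work surface at z = 0. Lengths are in mm, angles in degrees, forces in N, time in s.
With the tool pointing down it reaches from about 325 to 925 mm from the base axis. Payload 3.1 kg.
Tool frame: the origin (TCP) lies at the very end of the fingers, on their centre line; the grasp point (between the pads) lies grasp_offset behind it (grasp_offset is the distance from the TCP to the grasp point, in mm); z points along the fingers, x is the direction in which the jaws open and shut, and the axes are right-handed (so a half turn about z gives the same grasp; the last joint's range is limited). The gripper opens to 85 mm and grips with 20 to 120 N. Pads are 22 mm wide; open, the fingers measure 114 mm over their backs; the gripper's body (76 mm by 85 mm) begins 54 mm behind the grasp point. The pads swing forward as they close: fully open they stand 13 mm farther back than shut.
Start: joints at [-75.241, 12.427, 92.441, -0, 75.132, -6.429], TCP at [225.915, -582.754, 231.3] pointing down, gripper open.
Joint ranges: [-157.48, 157.48], [-44.54, 120.13], [17.64, 146.25], [-64.5, 244.5], [7.68, 150.69], [-147.95, 147.95]. Speed limits (degrees/s): [159.86, 159.86, 180, 180, 180, 180].

### API

Orientations are given as [roll, pitch, yaw] about the fixed x, y, z axes, in that order (R = Rz(yaw) Ry(pitch) Rx(roll)).
In Python, from station import * gives the robot as it stands. Calls block until the motion is done:
- goto(position, orientation): joint-space move of the TCP to a pose.
- move_l(position, attitude=None, speed=150): straight line of the TCP; attitude=None keeps the orientation; speed is the mean speed in mm/s.
- move_j(angles): joint-space move.
- grip(opening, squeeze=None): finger opening in mm; squeeze is the grip in N (None keeps the last); returns when the fingers have stopped.
- wait(seconds).
- solve_ik(position, orientation): joint angles nearest the present ones, or None.
- get_obs(): the state.
- get_image(name): name is "scene" or "top" or "wrist"; returns the picture (384x512x3 uint8, red, green, blue); there is no depth.
- get_calibration(name): a dict with "fx", "fy", "cx", "cy" (pixels), "D" ([k1, k2, p1, p2, k3] as OpenCV has them; the pictures are not rectified), "R" (3x3) and "t" (3): a world point X has camera coordinates R X + t; the wrist camera has in their place "mount" (4x4, takes a point from camera to tool coordinates, whose origin is the TCP and whose axes are the tool frame's). Camera axes: x right, y down, z forward; pixel columns grow to the right and rows downward; lengths in mm; the calibration is good to about 2 mm. A picture is of the moment at which its call begins: read the wrist's pose just before it. get_calibration takes no time and is no camera call.
A pose or a line that the arm cannot do raises Unreachable and nothing moves.
- sign_off(): hands the job in, once; it reports no verdict.
Trained networks look in the newest picture that a camera, given by its name, has taken for a name from the list of things; names that differ only in an ending like _2 or _b are one class to them, and where a whole thing is asked for, a point or a joint stands for the part that bears it (a point fixed in the world has none). Each returns a list of dicts, best first, with "score" (0 to 1); they miss things now and then, are a little off and sometimes report something else, mostly with a low value. They report only what shows in the picture. A call takes as long as a camera call. They do not tell look-alikes from the thing itself.
- spot_in(name, camera): "extent" ([centre column, centre row, width, height] in pixels, round what is visible of it).
- regions_of(name, camera): "region" (384x512 bool, what is visible of it) and "extent" ([centre column, centre row, width, height] in pixels, round what is visible of it).
The state is a dict: "t": time; "joint_pos": joint angles; "qvel": joint speeds; "effort": joint torques, N m; "tcp_pos": TCP position; "ee_rot": TCP orientation; "wrist_force": force on the tool from outside, world axes, zero at the start; "moment": the same for the moment, N m; "grip_width": finger opening in mm.
Only numpy, scipy, OpenCV 4.12 (cv2) and the standard library are available. Lean on these libraries where they do the work, as an engineer would, in place of code of your own. Each camera call takes 0.05 s, during which the arm holds its last target. There are 200 camera calls.

### The job

Push the lid of the small kraft carton shut, then take the blue press block from its grey tray by its wooden handle and lay its sole flat on the white seal strip, lengthwise, at the end with the red tab. Keeping the sprung sole pressed down lightly and steadily, draw the block slowly along the strip all the way to its plain end, so that every part of the strip gets pressed, without crushing the carton. Stand the block back in its tray, leave the lid shut, and leave the other things where they are.

Things in the scene. Friction and masses are not known exactly. Their poses are not given: they have to be found in the camera images.
- carton: open kraft mailer carton, 160 mm (x) by 260 mm (y) by 70 mm high without its lid, stuck to the table, walls 4 mm, two screw boxes packed inside below the rim. Origin: centre of its underside; x points to the hinge side, away from the robot, y along the long side
- carton_lid (a joint): lid of the carton, hinged along the rim on its far (+x) side; angle in rad, 0 = shut, positive = front edge raised. A stiff crease: it stays at any angle and takes about 2 N at the front edge to push down. Panel 166 x 266 mm, 4 mm thick, with a 22 mm lip hanging from its front edge
- lid_hinge (a point): middle of the lid's hinge line, on the lid's lower face, 70 mm above the table; turns with the lid: x of its frame points from the front edge to the hinge, y along the hinge, z out of the lid's upper face
- lid_edge (a point): middle of the lid's front edge, on its upper face, 163 mm from the hinge line; moves with the lid, axes as lid_hinge
- strip (a point): centre of the white seal strip, on the lid's upper face, 135 mm from the hinge line (28 mm behind the front edge); 30 mm wide (x), 220 mm long (y), its top 74 mm above the table when the lid is shut; the red tab marks its +y end, 110 to 128 mm from the centre. Moves with the lid, axes as lid_hinge
- press_block: hand press block, 0.28 kg: black sprung sole plate 50 (x) x 80 (y) x 10 mm, a 10 mm gap, a blue body 54 x 84 mm (20 to 40 mm above the origin) and an upright wooden handle 40 (x) x 24 (y) mm, 38 to 94 mm above the origin; grip it across the 24 mm. Origin: centre of the underside of the unpressed sole; z up; y is its long direction, to lie along the strip (either way round)
- block_sole (a joint): how far the block's sprung sole is pushed up into the block, 0 to 0.009 m; it begins to give at 4 N and takes about 10 N at the full 9 mm
- rest_tray: shallow grey tray for the block, 92 mm (x) by 124 mm (y) outside, 16 mm high, walls and floor 4 mm, stuck to the table. Origin: centre of its underside; the block stands in it lengthwise along y
- tub: round black-lidded tub, 101 mm wide, 73 mm high, a bystander; origin centre of underside
- tin: round green tin, 77 mm wide, 127 mm high, a bystander; origin centre of underside
- tape_measure: yellow pocket tape measure, 36 x 87 x 64 mm, a bystander; origin centre of underside
- masking_tape: roll of masking tape lying flat, 100 mm wide, 25 mm high, a bystander; origin centre of underside
There are look-alikes about, which are no part of the job. Several things have the shape of the rest_tray; the one meant has the colours described above.

How it is judged:
By the outcome, as a careful person would: the job done as asked, in the order asked, and still so for the second after the job is handed in, with the robot touching nothing.
It also fails if it takes over 64 s, if anything falls off the work surface, if the arm or the gripper's body presses on something with over 40 N, if the wrist force passes 120 N, or if a joint passes its speed limit or range.

## Working session

There is one attempt and no reset: what is moved stays moved. The work goes in short steps, each a Python script; the robot and the scene stay as the last script left them, time stands still between calls to the robot, and variables do not carry over. Pictures are saved under pics/ and viewed, about 8 in all and at most 12, crops included, and the job is handed in when it is done.

```bash
ls; mkdir -p pics; cat > h.py <<'E'
from station import *
import numpy as np, cv2
def K(c): return np.array([[c['fx'],0,c['cx']],[0,c['fy'],c['cy']],[0,0,1.]])
def save(im,n): cv2.imwrite('pics/'+n,cv2.cvtColor(im,cv2.COLOR_RGB2BGR))
def ray(cam,uv):
    c=get_calibration(cam); p=cv2.undistortPoints(np.array(uv,float).reshape(-1,1,2),K(c),np.array(c['D'])).reshape(-1,2)
    d=np.c_[p,np.ones(len(p))]
    if 'R' in c:
        R=np.array(c['R']);t=np.array(c['t']); return -R.T@t,d@R
    from scipy.spatial.transform import Rotation as Ro
    o=get_obs();M=np.array(c['mount']);Rt=Ro.from_euler('xyz',o['ee_rot'],degrees=True).as_matrix()
    return Rt@M[:3,3]+o['tcp_pos'],d@(Rt@M[:3,:3]).T
def onz(cam,uv,z):
    o,d=ray(cam,uv); return o+d*((z-o[2])/d[:,2])[:,None]
E
python3 - <<'E'
from h import *
a=get_image('scene');b=get_image('top')
save(a,'s1.png');save(b,'t1.png')
for cam in('top','scene'):
    c=get_calibration(cam);R=np.array(c['R']);print(cam,(-R.T@np.array(c['t'])).round(),R.round(2).tolist(),c['fx'])
    for n in('carton','carton_lid','press_block','rest_tray','strip','tub','tin','tape_measure','masking_tape'):
        print(n,[(round(s['score'],2),np.round(s['extent']).tolist()) for s in spot_in(n,cam)][:4])
print(get_obs())
E
```

```text
pics
top [-453. -121. 1370.] [[0.17, -0.99, -0.02], [-0.78, -0.12, -0.62], [0.61, 0.11, -0.79]] 441.9275399208262
carton []
carton_lid []
press_block []
rest_tray []
strip []
tub []
tin []
tape_measure []
masking_tape []
scene [-650. -531. 1087.] [[0.42, -0.91, -0.01], [-0.55, -0.25, -0.8], [0.72, 0.35, -0.6]] 449.3710135426348
carton [(0.79, [283.0, 205.0, 81.0, 51.0])]
carton_lid []
press_block []
rest_tray [(0.74, [110.0, 201.0, 39.0, 21.0]), (0.56, [219.0, 234.0, 27.0, 18.0]), (0.45, [168.0, 210.0, 10.0, 14.0])]
strip [(0.66, [282.0, 188.0, 81.0, 17.0])]
tub []
tin [(0.8, [387.0, 234.0, 27.0, 17.0])]
tape_measure [(0.72, [246.0, 166.0, 17.0, 19.0])]
masking_tape [(0.81, [383.0, 224.0, 31.0, 19.0])]
{'t': 1.0, 'joint_pos': array([-7.52425541e+01,  1.24256615e+01,  9.24411671e+01,  4.08104745e-04,
        7.51308092e+01, -6.42846903e+00]), 'qvel': array([ 0.00026684,  0.06729019,  0.02313578, -0.10771047,  0.11574258,
       -0.01263293]), 'effort': array([ 6.05178320e-05, -3.96901846e+01, -3.04265893e+01, -3.35721988e-04,
        6.73342893e-04, -8.92800500e-06]), 'tcp_pos': array([ 225.90064176, -582.7665131 ,  231.31826242]), 'ee_rot': array([-1.79999873e+02, -2.39150669e-03, -6.88141898e+01]), 'wrist_force': array([-0.70879198, -1.01971878,  0.90224731]), 'moment': array([-0.02907219,  0.06225681,  0.0023783 ]), 'grip_width': 85.19839923026926}
```

View pics/s1.png

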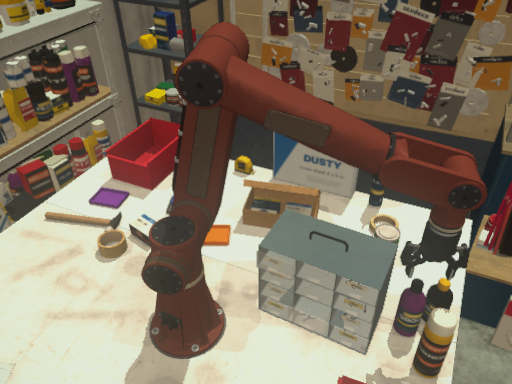

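View pics/t1.png

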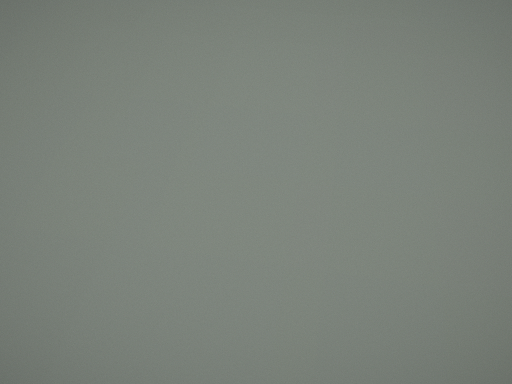

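Scene camera: the lid is raised on the carton at (283,205), a drawer cabinet stands at (325,280), purple tray at (110,198), orange at (216,235), and the arm hides the area at about (170,205). The top camera is blocked.

```bash
python3 - <<'E'
from h import *
for n,uv,z in [('carton front bottom L/R',[[244,222],[318,228]],0),('carton rim front',[[246,206],[317,212]],70),('lid top',[[247,182],[320,192]],130),('cab base',[[260,306],[363,347]],0),('purple',[[110,198]],10),('orange',[[216,235]],10),('blue',[[172,203]],30),('tape',[[245,165],[112,242],[145,230]],20),('red bin R',[[182,165]],30)]:
    print(n,onz('scene',uv,z).round().tolist())
# cabinet height: top corner above base corner (260,306)->(258,249)
o,d=ray('scene',[[258,249],[319,212+1],[397,236],[385,289]]); b=onz('scene',[[260,306]],0)[0]
s=(b-o)[:2]@d[0,:2]/(d[0,:2]@d[0,:2]);print('cab top',(o+s*d[0]).round()); z=(o+s*d[0])[2]
print(onz('scene',[[258,249],[285,212],[397,236],[372,295]],z).round())
c=get_calibration('wrist');print(c)
E
```

```text
carton front bottom L/R [[469.0, 48.0, 0.0], [550.0, -211.0, 0.0]]
carton rim front [[479.0, 43.0, 70.0], [553.0, -201.0, 70.0]]
lid top [[540.0, 67.0, 130.0], [591.0, -194.0, 130.0]]
cab base [[145.0, -165.0, 0.0], [137.0, -477.0, 0.0]]
purple [[372.0, 584.0, 10.0]]
orange [[355.0, 102.0, 10.0]]
blue [[425.0, 329.0, 30.0]]
tape [[786.0, 197.0, 20.0], [168.0, 404.0, 20.0], [265.0, 338.0, 20.0]]
red bin R [[662.0, 435.0, 30.0]]
cab top [ 143. -161.  236.]
[[ 143. -161.  236.]
 [ 317. -169.  236.]
 [ 349. -488.  236.]
 [ 114. -474.  236.]]
{'fx': 324.27525942496413, 'fy': 324.27525942496413, 'cx': 253.8027161155059, 'cy': 194.5715148177422, 'D': array([-0.04922267,  0.        ,  0.        ,  0.        ,  0.        ]), 'mount': array([[ 9.99999189e-01,  1.52654953e-04, -1.26440918e-03,
         1.04513142e+00],
       [ 2.49426739e-04,  9.50090661e-01,  3.11973836e-01,
        -8.11560860e+01],
       [ 1.24892770e-03, -3.11973898e-01,  9.50089852e-01,
        -1.42108011e+02],
       [ 0.00000000e+00,  0.00000000e+00,  0.00000000e+00,
         1.00000000e+00]])}
```

```bash
python3 - <<'E'
from h import *
move_l([226,-583,420],speed=250)
goto([430,100,430],[180,0,90])
save(get_image('wrist'),'w1.png')
for n in('carton','press_block','rest_tray','strip','lid_edge'):
    print(n,[(round(s['score'],2),np.round(s['extent']).tolist(),onz('wrist',[s['extent'][:2]],20).round()[0].tolist()) for s in spot_in(n,'wrist')][:4])
save(get_image('scene'),'s2.png')
print(get_obs()['t'],get_obs()['joint_pos'].round())
E
```

```text
carton [(0.58, [144.0, 215.0, 204.0, 123.0], [571.0, -103.0, 20.0])]
press_block []
rest_tray [(0.85, [265.0, 91.0, 92.0, 81.0], [355.0, 118.0, 20.0]), (0.62, [504.0, 113.0, 15.0, 52.0], [387.0, 529.0, 20.0])]
strip [(0.59, [145.0, 236.0, 207.0, 82.0], [614.0, -106.0, 20.0])]
lid_edge [(0.69, [144.0, 233.0, 208.0, 85.0], [609.0, -106.0, 20.0])]
4.7833 [  4. -16.  99.  -0.  97. -86.]
```

View pics/w1.png

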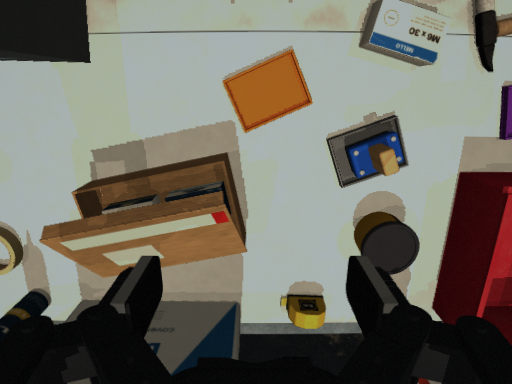

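The grey tray holding the blue block is at (368,150). Look-alike trays are the orange one at (267,90) and the purple one at (508,110), and neither is grey. I choose (368,150). The carton lid is half open, with its red tab at (220,218) and the tub at (388,240). Next, a close look at tray and carton.

```bash
python3 - <<'E'
from h import *
im=cv2.imread('pics/w1.png')
p=onz('wrist',[[368,150]],16)[0];print('tray approx',p)
crop=cv2.resize(im[140:290,30:260],None,fx=3,fy=3,interpolation=cv2.INTER_CUBIC)
np.save('pose1.npy',np.r_[get_obs()['tcp_pos'],get_obs()['ee_rot']])
print(get_obs()['tcp_pos'],get_obs()['ee_rot'])
# closer over tray: camera looks at point ahead; camera height ~ z+142
goto([p[0]-20,p[1],260],[180,0,90])
w=get_image('wrist');save(w,'w2.png')
np.save('pose2.npy',np.r_[get_obs()['tcp_pos'],get_obs()['ee_rot']])
w=cv2.cvtColor(w,cv2.COLOR_RGB2BGR)
cv2.imwrite('pics/c1.png',crop)
cv2.imwrite('pics/c2.png',cv2.resize(w[0:260,110:410],None,fx=2.3,fy=2.3,interpolation=cv2.INTER_CUBIC))
for n in('press_block','rest_tray'):
    print(n,[(round(s['score'],2),np.round(s['extent']).tolist()) for s in regions_of(n,'wrist')][:4])
E
```

```text
tray approx [452.7054539  298.53900502  16.        ]
[430.11332859  99.77448849 429.95140979] [-1.79993920e+02  2.43960923e-03  8.99703210e+01]
press_block [(0.59, [259.0, 179.0, 81.0, 75.0])]
rest_tray [(0.72, [478.0, 113.0, 68.0, 81.0]), (0.65, [251.0, 172.0, 120.0, 104.0]), (0.43, [44.0, 304.0, 81.0, 47.0])]
```

View pics/c1.png

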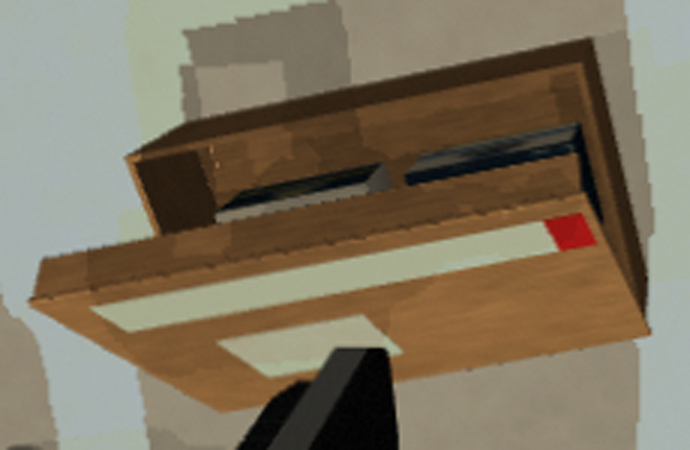

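View pics/c2.png

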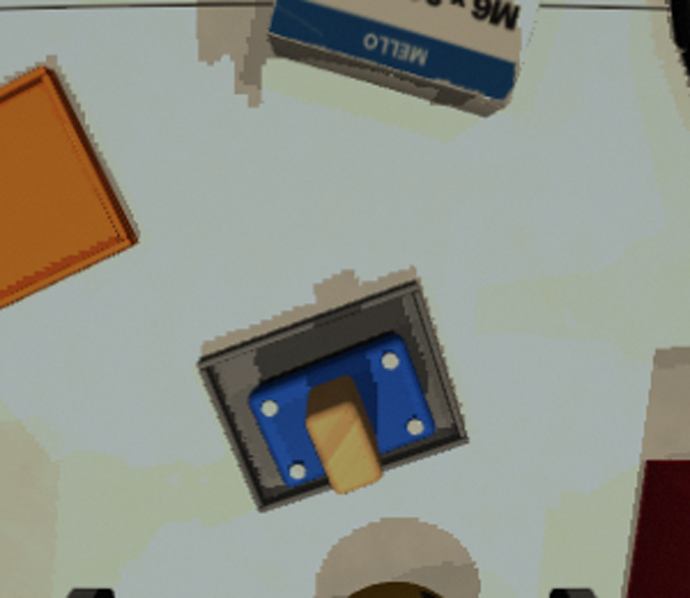

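The crops show the blue block with its wooden handle in the grey tray, and all the carton, lid and strip corners. I'll fit poses from picked corners.

```bash
cat > fit.py <<'E'
from h import *
from scipy.optimize import least_squares
from scipy.spatial.transform import Rotation as Ro
c=get_calibration('wrist');M=np.array(c['mount'])
def proj(X,pose):
    T=np.eye(4);T[:3,:3]=Ro.from_euler('xyz',pose[3:],degrees=True).as_matrix();T[:3,3]=pose[:3]
    W=np.linalg.inv(T@M)
    return cv2.projectPoints(np.array(X,float),cv2.Rodrigues(W[:3,:3])[0],W[:3,3],K(c),np.array(c['D']))[0].reshape(-1,2)
def un(p,s,o): return (np.array(p,float)+.5)/s-.5+o
def place(L,p): 
    a=np.radians(p[2]);L=np.array(L,float);return np.c_[L[:,0]*np.cos(a)-L[:,1]*np.sin(a)+p[0],L[:,0]*np.sin(a)+L[:,1]*np.cos(a)+p[1],L[:,2]]
E
python3 - <<'E'
from fit import *
P1=np.load('pose1.npy');P2=np.load('pose2.npy')
def lidpts(L,th):
    L=np.array(L,float);u,v,w=L.T;return np.c_[80+u*np.cos(th)+w*np.sin(th),v,70-u*np.sin(th)+w*np.cos(th)]
rim=[[-80,-130,70],[-80,130,70]]
lid=[[-163,-133,4],[-163,133,4],[3,133,4],[3,-133,4],[-150,-110,4],[-120,-110,4],[-150,110,4],[-120,110,4],[-150,128,4],[-120,128,4]]
px=un([[125,156],[592,38],[30,300],[583,192],[650,333],[220,411],[92,310],[130,331],[545,221],[560,252],[583,213],[597,243]],3,np.array([30,140]))
f=lambda p:(proj(place(np.r_[rim,lidpts(lid,p[3])],p),P1)-px).ravel()
r=least_squares(f,[590,-60,15,.6],x_scale=[10,10,5,.1],loss='soft_l1')
print('carton',r.x.round(2),np.abs(f(r.x)).reshape(-1,2).round(1).tolist())
def fit2(L,q,n):
    px=un(q,2.3,np.array([110,0])); g=lambda p:(proj(place(L,p),P2)-px).ravel()
    r=least_squares(g,[450,300,20],x_scale=[10,10,5]);print(n,r.x.round(2),np.abs(g(r.x)).reshape(-1,2).round(1).tolist())
# order: (-x,-y),(-x,+y),(+x,+y),(+x,-y)
sq=np.array([[-1,-1],[-1,1],[1,1],[1,-1]])
R=lambda a,b,z:np.c_[sq*[a,b],np.full(4,z)]
fit2(R(46,62,16),[[200,362],[415,282],[467,440],[262,510]],'tray')
fit2(R(27,42,44),[[250,390],[402,335],[437,432],[285,489]],'body')
fit2(R(20,12,98),[[306,425],[353,402],[382,482],[342,494]],'handle')
print(P2)
from station import *
o=get_obs();print(o['t'],o.get('grasp_offset'))
import station;print(getattr(station,'grasp_offset',None),[x for x in dir(station) if x[0]!='_'])
E
```

```text
carton [562.51 -58.44  11.59   0.7 ] [[0.3, 0.4], [3.0, 7.1], [1.5, 1.7], [1.8, 1.2], [1.3, 0.5], [0.2, 0.5], [1.0, 0.9], [0.4, 0.0], [0.1, 0.5], [0.5, 1.0], [0.4, 0.4], [0.6, 0.4]]
tray [457.37 300.25  20.06] [[2.1, 0.0], [1.4, 1.0], [1.5, 0.3], [0.9, 1.2]]
body [455.64 303.93  20.35] [[2.3, 1.0], [1.4, 0.7], [1.0, 0.5], [0.1, 0.7]]
handle [457.87 304.32  22.72] [[1.7, 1.7], [0.5, 0.9], [2.9, 0.2], [1.7, 3.1]]
[ 4.34031240e+02  2.98137958e+02  2.61837065e+02  1.79821874e+02
 -5.19754900e-02  8.99386655e+01]
5.9583 None
18.700000000000003 ['Unreachable', 'get_calibration', 'get_image', 'get_obs', 'goto', 'grasp_offset', 'grip', 'move_j', 'move_l', 'regions_of', 'sign_off', 'solve_ik', 'spot_in', 'wait']
```

```bash
python3 - <<'E'
from fit import *
cx,cy,yaw=562.5,-58.4,11.6
Wd=lambda lx,ly,z: list(place([[lx,ly,z]],(cx,cy,yaw))[0])
r=132;A=[180,0,90+yaw]
pt=lambda th,dz=0: Wd(80-r*np.cos(th)+4*np.sin(th),0,70+r*np.sin(th)+4*np.cos(th)+dz)
grip(0)
goto(pt(.7,60),A); move_l(pt(.75,15),speed=120)
f0=np.array(get_obs()['wrist_force']);print('f0',f0.round(1))
for th in np.arange(.7,0.03,-.08):
    move_l(pt(th),speed=70); print(round(th,2),(get_obs()['wrist_force']-f0).round(1).tolist())
for dz in (2,1,0,-1,-2,-3,-4):
    move_l(pt(0,dz),speed=30);wait(.1);o=get_obs();f=o['wrist_force']-f0;print(dz,f.round(1).tolist(),o['tcp_pos'].round(1).tolist())
    if f[2]>9:break
move_l(pt(0,40),speed=150)
goto(Wd(-110,0,300),[180,0,90+yaw])
w=get_image('wrist');save(w,'w3.png');o=get_obs();np.save('pose3.npy',np.r_[o['tcp_pos'],o['ee_rot']]);print(o['t'],o['tcp_pos'],o['ee_rot'])
w=cv2.cvtColor(w,cv2.COLOR_RGB2BGR);cv2.imwrite('pics/w3b.png',cv2.resize(w,None,fx=1.5,fy=1.5,interpolation=cv2.INTER_CUBIC))
E
```

```text
f0 [1.2 0.  0.7]
0.7 [-0.3, 0.2, -0.6]
0.62 [-0.4, -0.9, -1.3]
0.54 [-1.3, 0.1, -0.2]
0.46 [-1.3, -0.5, -1.1]
0.38 [-1.4, -0.1, -0.9]
0.3 [-1.1, 0.4, -0.4]
0.22 [-1.2, -0.2, -0.8]
0.14 [-1.6, 0.2, 0.1]
0.06 [-1.3, -0.5, -0.3]
2 [-0.9, -1.3, -0.5] [511.5, -68.8, 75.9]
1 [-1.2, 0.4, 0.0] [511.6, -68.9, 75.0]
0 [-1.1, -0.2, 0.5] [511.7, -68.9, 74.1]
-1 [-3.6, 0.7, 5.8] [511.7, -68.9, 74.0]
-2 [-5.1, 1.6, 11.1] [511.7, -68.9, 73.9]
14.6 [453.68534757 -80.08100845 296.9507794 ] [-1.79756037e+02 -1.50826275e-01  1.01597264e+02]
```

View pics/w3b.png

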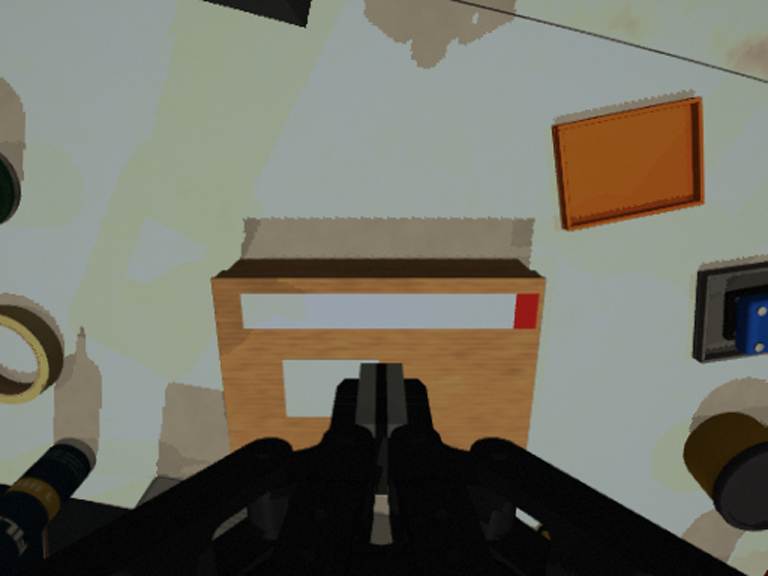

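The lid is shut: the fingertips met it at z = 74, and the strip runs from (241,293) to the tab at (538,328) in the view. I'll refine the carton pose, then grasp.

```bash
python3 - <<'E'
from fit import *
P=np.load('pose3.npy')
L=[[-83,-133,74],[-83,133,74],[-70,-110,74],[-70,110,74],[-40,110,74],[-40,-110,74],[-70,128,74],[-40,128,74]]
px=un([[212,279],[546,279],[241,293],[516,293],[515,328],[243,327],[538,293],[537,328]],1.5,0)
g=lambda p:(proj(place(L,p),P)-px).ravel()
r=least_squares(g,[562,-58,11.6],x_scale=[10,10,5]);print('carton',r.x.round(2),g(r.x).reshape(-1,2).round(1).tolist())
np.save('carton.npy',r.x)
# approach the block
B=(456.5,304,20.3);A=[180,0,90+B[2]]
grip(70)
goto([B[0],B[1],180],A); wait(.3)
o=get_obs();print(o['t'],o['tcp_pos'],o['ee_rot'])
w=get_image('wrist');save(w,'w4.png')
w=cv2.cvtColor(w,cv2.COLOR_RGB2BGR);cv2.imwrite('pics/w4b.png',cv2.resize(w[:,60:460],None,fx=1.5,fy=1.5,interpolation=cv2.INTER_CUBIC))
np.save('pose4.npy',np.r_[o['tcp_pos'],o['ee_rot']])
E
```

```text
carton [562.9  -59.28  11.52] [[-1.5, -0.9], [1.1, -0.9], [-0.6, 0.3], [0.9, 0.2], [-0.6, 0.3], [0.3, 1.0], [1.1, 0.2], [-0.7, 0.2]]
17.0583 [457.01088922 303.3863268  180.34318892] [1.79965973e+02 1.08714099e-04 1.10224316e+02]
```

View pics/w4b.png

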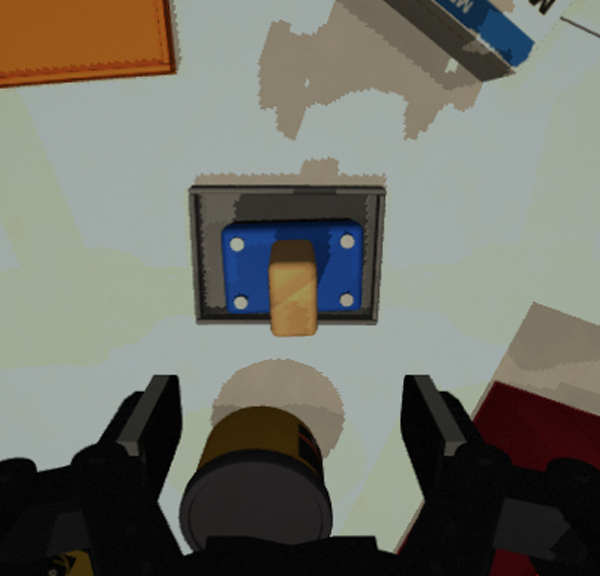

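The view shows the block square in the tray, handle top at about (293,298), tub at (255,500).

```bash
python3 - <<'E'
from fit import *
P=np.load('pose4.npy');sq=np.array([[-1,-1],[-1,1],[1,1],[1,-1]])
R=lambda a,b,z:np.c_[sq*[a,b],np.full(4,z)]
out={}
for n,L,q in [('tray',R(46,62,16),[[190,187],[385,187],[379,323],[197,323]]),('body',R(27,42,44),[[222,225],[362,222],[362,312],[225,315]]),('handle',R(20,12,98),[[270,263],[318,261],[316,334],[272,335]])]:
    px=un(q,1.5,np.array([60,0]));g=lambda p:(proj(place(L,p),P)-px).ravel()
    r=least_squares(g,[456,304,20],x_scale=[10,10,5]);out[n]=r.x;print(n,r.x.round(2),np.abs(g(r.x)).max().round(1))
print('tub',onz('wrist',[un([255,505],1.5,np.array([60,0]))],73))
np.savez('bt.npz',**out)
E
```

```text
tray [456.63 300.33  20.23] 1.6
body [455.54 303.22  21.39] 1.9
handle [455.34 303.55  20.78] 2.0
tub [[602.14294727 331.75714266  73.        ]]
```

```bash
python3 - <<'E'
from fit import *
A=[180,0,90+20.7]
goto([455.5,303.4,150],A)
move_l([455.5,303.4,61],A,speed=90); wait(.2)
f0=get_obs()['wrist_force']
grip(10,70); wait(.2)
o=get_obs();print(o['grip_width'],o['tcp_pos'],o['ee_rot'],o['wrist_force']-f0)
np.save('grasp.npy',np.r_[o['tcp_pos'],o['ee_rot']])
p=o['tcp_pos'].copy();p[2]=170
move_l(list(p),speed=100);wait(.2)
o=get_obs();print(o['t'],o['grip_width'],o['tcp_pos'],o['wrist_force']-f0)
cx,cy,yaw=np.load('carton.npy')
q=place([[-55,78,190]],(cx,cy,yaw))[0]
goto(list(q),[180,0,90+yaw]);wait(.3)
o=get_obs();print(o['t'],o['tcp_pos'],o['ee_rot'],o['wrist_force'],o['joint_pos'].round())
w=get_image('wrist');save(w,'w5.png');save(get_image('scene'),'s5.png')
w=cv2.cvtColor(w,cv2.COLOR_RGB2BGR);cv2.imwrite('pics/w5b.png',cv2.resize(w,None,fx=1.2,fy=1.2))
np.save('pose5.npy',np.r_[o['tcp_pos'],o['ee_rot']])
E
```

```text
23.555317857186115 [455.54362836 303.48497269  61.14059069] [ 1.79994264e+02 -5.99230662e-03  1.10699768e+02] [-1.38550926  0.33212887  1.69577642]
20.825 23.09453521952599 [455.09826802 303.27242726 169.18885149] [ 0.62473216 -0.06066344 -2.35975509]
22.275 [493.44050598   7.07108538 189.87667402] [-1.79991020e+02 -1.08068783e-02  1.01615296e+02] [-0.24433764 -0.2464316  -3.37942868] [  -7.   -1.  112.    0.   69. -109.]
```

View pics/w5b.png

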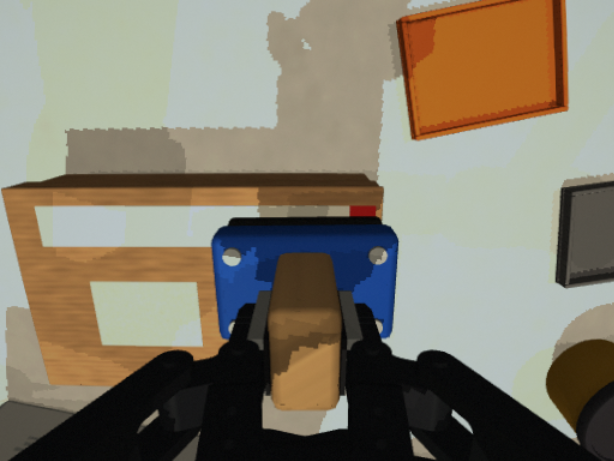

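```bash
python3 - <<'E'
from fit import *
C=np.load('carton.npy');A=[180,0,90+C[2]]
W=lambda ly,z:list(place([[-55,ly,z]],C)[0])
move_l(W(78,140),A,speed=60);wait(.4)
f0=np.mean([get_obs()['wrist_force'] for _ in range(3)],0);print('f0',f0.round(1))
def st():
    o=get_obs();return (o['wrist_force']-f0),o['tcp_pos'],o['t']
z=133.
move_l(W(78,z),A,speed=40)
while z>123:
    z-=1;move_l(W(78,z),A,speed=15);wait(.12);f,p,t=st();print(z,f.round(1).tolist(),p[2].round(2),round(t,1))
    if f[2]>6.3 or p[2]<126.3:break
wait(.4)
f,p,t=st();print('hold',f.round(1),p.round(1))
for y in (52,26,0,-26,-52,-78):
    move_l(W(y,z),A,speed=20);f,p,t=st();print(y,z,f.round(1).tolist(),p.round(1).tolist(),get_obs()['ee_rot'].round(2).tolist(),round(t,1))
    if f[2]<5:z-=.7
    elif f[2]>8.8:z+=.7
wait(.3);f,p,t=st();print('end',f.round(1),p.round(1))
move_l(W(-78,190),A,speed=60);wait(.2)
o=get_obs();print(o['t'],o['grip_width'],o['tcp_pos'])
save(get_image('scene'),'s6.png')
E
```

```text
f0 [-0.7 -0.2 -2.1]
132.0 [1.1, 0.2, -0.5] 132.1 24.4
131.0 [1.5, 0.6, 0.1] 131.33 24.8
130.0 [-0.6, 0.7, 4.9] 130.51 25.2
129.0 [0.8, -0.1, 5.0] 129.27 25.6
128.0 [1.5, 0.7, 5.5] 128.23 25.9
127.0 [1.1, -0.8, 6.7] 127.23 26.3
hold [2.2 0.9 6.4] [493.7   6.1 127.2]
52 127.0 [-1.1, 4.4, 7.7] [496.6, -17.9, 126.1] [-179.76, -0.24, 101.5] 28.1
26 127.0 [-1.5, 4.7, 7.6] [501.7, -43.2, 126.0] [-179.75, -0.25, 101.51] 29.6
0 127.0 [-1.5, 4.2, 7.9] [506.9, -68.6, 126.0] [-179.75, -0.26, 101.51] 31.0
-26 127.0 [-1.2, 5.2, 8.4] [512.1, -94.0, 126.0] [-179.76, -0.27, 101.51] 32.5
-52 127.0 [-0.4, 4.6, 7.8] [517.4, -119.4, 125.9] [-179.77, -0.28, 101.51] 33.9
-78 127.0 [-0.9, 4.4, 7.9] [522.7, -144.8, 126.0] [-179.78, -0.29, 101.52] 35.4
end [-0.5  4.3  6.8] [ 522.6 -144.8  126. ]
37.0833 23.210168698102738 [ 524.32184294 -146.57153289  189.49706323]
```

```bash
python3 - <<'E'
from fit import *
G=np.load('grasp.npy');A=[180,0,G[5]];x,y=G[:2]
goto([x,y,170],A);wait(.3)
w=get_image('wrist');save(w,'w7.png')
w=cv2.cvtColor(w,cv2.COLOR_RGB2BGR);cv2.imwrite('pics/w7b.png',cv2.resize(w[:,60:460],None,fx=1.4,fy=1.4))
move_l([x,y,70],A,speed=80);wait(.3)
f0=get_obs()['wrist_force'];z=64.
move_l([x,y,z],A,speed=40)
while z>58.5:
    f=get_obs()['wrist_force']-f0;print(z,f.round(1),get_obs()['tcp_pos'].round(1))
    if f[2]>2:break
    z-=.5;move_l([x,y,z],A,speed=15);wait(.1)
print(get_obs()['t'])
E
```

```text
64.0 [-0.3  0.1  0.1] [455.  303.2  63.3]
63.5 [-0.4 -0.1 -0. ] [455.6 303.5  63.6]
63.0 [-0.4 -1.4  0.7] [455.5 303.5  63. ]
62.5 [ 0.4 -0.4  0.4] [455.5 303.5  62.5]
62.0 [ 0.5 -0.2 -0. ] [455.5 303.5  62. ]
61.5 [ 0.4 -0.4  0.8] [455.5 303.5  61.5]
61.0 [-1.8 -0.6  3. ] [455.7 303.6  61.3]
43.25
```

View pics/w7b.png

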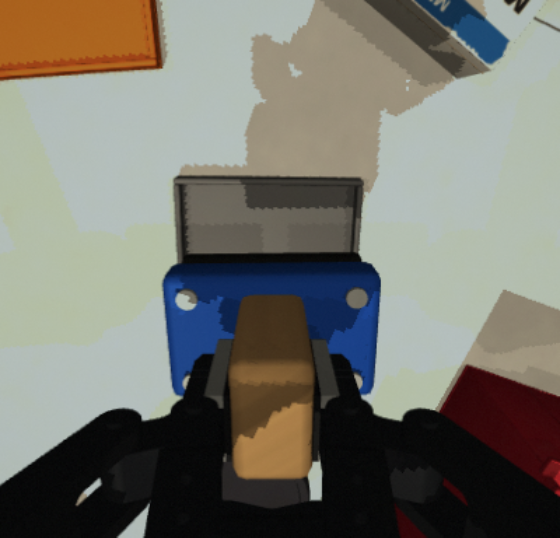

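Before lowering, the block hung level over the tray, its body spanning (165–380, 265–395). It has now touched the tray floor at the original height. I'll release, retreat and check.

```bash
python3 - <<'E'
from fit import *
G=np.load('grasp.npy');A=[180,0,G[5]];x,y=G[:2]
grip(60);move_l([x,y,180],A,speed=90)
goto([400,120,430],[180,0,90]);wait(.4)
w=get_image('wrist');o=get_obs();print(o['t'],o['tcp_pos'])
a=cv2.cvtColor(np.hstack([w]),cv2.COLOR_RGB2BGR)
cv2.imwrite('pics/w8.png',cv2.resize(a,None,fx=1.5,fy=1.5,interpolation=cv2.INTER_CUBIC))
E
```

```text
46.8167 [400.03096687 120.16378546 429.66971723]
```

View pics/w8.png

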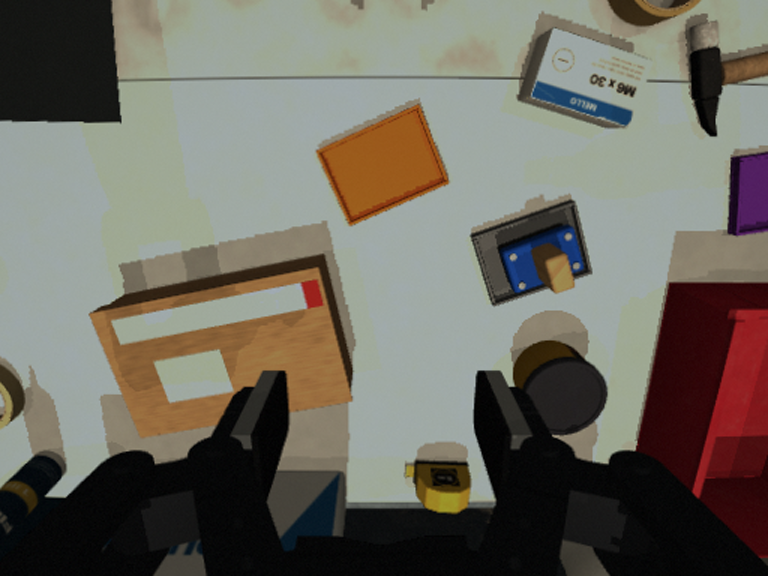

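The lid is shut at (225,340), the block stands in its grey tray at (535,255), and the bystanders look unmoved.

```bash
python3 -c "
from station import *
sign_off();print(get_obs()['t'])"
```

```text
the job is handed in; nothing more can be done
the job is handed in; nothing more can be done
```

The job is done and handed in at about 47 s, inside the 64 s limit. sign_off gave no verdict.

- **Lid:** I pushed it shut with closed fingers. They met it at z = 74 mm, the height given for a shut lid, with about 11 N at the stop. The last picture shows it still shut.
- **Pressing:** I took the block by its handle and drew it at about 18 mm/s from the red-tab end to the plain end. The force was 6.4 N at the first hold and 7.6–8.4 N along the stroke. The sole was pushed in about 4–5 mm, with sideways drag of 4–5 N.
- **Coverage:** The sole ran from about +118 mm at the tab end to −116 mm at the plain end, and the strip is ±110 mm. The arm lagged about 2 mm at the plain end, which is included in that figure.
- **Return:** The block touched the tray floor within about 0.2 mm of the height it was picked up from. The last picture shows it upright in the grey tray, the bystanders in view apparently unmoved and the gripper clear of everything.

**Limits of the checks:**
- The top camera showed only a blank grey picture, so I measured everything with the wrist camera.
- Carton and tray poses are good to about 2 mm.
- The green tin was not seen well enough in the last picture to confirm it by itself, but the arm never went near it.

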